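# Pack the gift set and hold its lid ready

## Task

Finish the gift set: stand the squat amber bottle (the wider of the two small ones beyond the jug) and the soap carton upright in the plywood box next to the jar that is already in it, setting them down rather than dropping them. Then lift the box's deep lid by the wooden grip on its top, carry it over the jug and the utensil tin, and stop with it level, square and centred over the box, its lower rim a finger's breadth (about 15 mm) above the top of the bottle and touching nothing, so that I can still slip the leaflet in. Finish while holding the lid there, do not put it on; leave everything else on the table standing where it is.

Things in the scene. Friction and masses are not known exactly. Their poses are not given: they have to be found in the camera images.
- box: Open plywood box, fixed to the table, standing level at z = 0: outside 76 mm (its x) by 166 mm (its y), 35 mm high, walls and floor 5 mm thick, so inside 66 by 156 mm with the inner floor 5 mm above the table. Origin: centre of its underside; z up. The jar starts inside, near the end at its -y; the rest of the row along its y is empty. The things put in stand 27 to 41 mm proud of the rim.
- lid: The box's deep plywood lid, standing open side down on the table: 88 mm (its x) by 178 mm (its y), 66 mm high, walls 4 mm, hollow below (inside 80 by 170 mm, 61 mm deep). On its top, in the middle, stands a solid wooden grip bar: 16 mm thick in x, 70 mm long in y, from 66 to 100 mm above the lower rim. Origin: centre of the lower rim plane; z up. Same either way round. About 0.24 kg.
- jar: Squat amber jar with a black lid, 60 mm across, 62 mm high, already standing in the box near its -y end; it may stay as it is. Origin: centre of its underside. About 0.16 kg.
- bottle: Squat amber bottle with a paper band and a short narrow black cap, standing loose beyond the jug and the tin: straight round body 42 mm across up to 60 mm, cap 26 mm across, 76 mm high in all (81 mm above the table once it stands in the box, then the tallest thing in it). Origin: centre of its underside; z up. About 0.12 kg.
- carton: Rigid soap carton of brown card with a paper band, standing loose: 56 mm (its x) by 36 mm (its y), 70 mm high. Origin: centre of its underside; z up. It fits in the box with its x across the box, along the box's x. About 0.11 kg.
- jug: Bystander: clear measuring jug with a handle at its +y, 90 mm across, 140 mm high, between the lid and the box. Origin: centre of its underside.
- utensils: Bystander: grey tin 72 mm across, 95 mm high, with spoons in it reaching 147 mm, between the lid and the box, farther out than the jug. Origin: centre of its underside.
- small_bottle: Bystander: slim amber screw-cap bottle, 36 mm across, 85 mm high, between the bottle and the carton. Origin: centre of its underside.
- bowls: Bystander: stack of three black bowls, 110 mm across, 72 mm high, far right. Origin: centre of its underside.
- dish: Bystander: flat blue dish, 110 mm across, 18 mm high, far left. Origin: centre of its underside.
- brown_bottle: Bystander: big brown bottle, 80 mm across, 190 mm high, at the left side. Origin: centre of its underside.
- water_bottle: Bystander: clear bottle with a black cap, 68 mm across, 190 mm high, at the right side. Origin: centre of its underside.
There are look-alikes about, which are no part of the job. Leave any red look-alike of the lid alone.

How it is judged (in metres and radians):
On the way, in this order (a step that is already met when the one before it is completed fails the run):
1. the bottle and the carton stand upright on the box's floor beside the jar, let go (x of jar in the frame of box between -0.034 and 0.034 m and y of jar in the frame of box between -0.079 and 0.079 m and z of jar in the frame of box between 0.001 and 0.01 m and angle between each of jar, bottle, carton's own z axis and vertical below 0.12 rad and x of bottle in the frame of box between -0.034 and 0.034 m and y of bottle in the frame of box between -0.079 and 0.079 m and z of bottle in the frame of box between 0.001 and 0.01 m and x of carton in the frame of box between -0.034 and 0.034 m and y of carton in the frame of box between -0.079 and 0.079 m and z of carton in the frame of box between 0.001 and 0.01 m and contact force between each of bottle, carton and the fingers below 0.1 N), for 0.2 s.
2. the lid is lifted clear, held in the fingers (height (world z) of lid above 0.05 m and contact force between lid and the fingers above 1 N), for 0.2 s.
At the end, for the whole second after the job is handed in: Jar, bottle, carton upright (0.12 rad) on the box floor, let go, at rest. Lid held in the fingers, touching nothing else, at rest: centre within 10 mm along each box axis, square within 0.10 rad either way round, level within 0.08 rad, rim 84 to 113 mm above the table (3 to 32 above the bottle) (all of step 1 and x of lid in the frame of box between -0.01 and 0.01 m and y of lid in the frame of box between -0.01 and 0.01 m and z of lid in the frame of box between 0.084 and 0.113 m and angle between lid's own z axis and vertical below 0.08 rad and angle between the x axis of lid and the x axis of box, either way round below 0.1 rad and contact force between lid and the fingers above 1 N and contact force between lid and box below 0.1 N and contact force between lid and jar below 0.1 N and contact force between lid and bottle below 0.1 N and contact force between lid and carton below 0.1 N and contact force between lid and jug below 0.1 N and contact force between lid and utensils below 0.1 N and contact force between lid and small_bottle below 0.1 N and contact force between lid and bowls below 0.1 N and contact force between lid and dish below 0.1 N and contact force between lid and brown_bottle below 0.1 N and contact force between lid and water_bottle below 0.1 N and linear speed of each of lid, jar, bottle, carton below 0.02 m/s and angular speed of lid below 0.1 rad/s and contact force between jar and the fingers below 0.1 N); the arm keeps its last pose, push and grip.
It fails at once if a bystander is shifted by more than 30 mm (distance of any of jug, utensils, small_bottle, bowls, dish, brown_bottle, water_bottle from where it was at the start of the episode above 0.03 m).
It fails at once if a bystander is knocked over (angle between any of jug, utensils, small_bottle, bowls, dish, brown_bottle, water_bottle's own z axis and vertical above 0.35 rad).
It fails at once if the bottle, carton or lid is dropped (falls free for more than about 25 mm) ((contact force between bottle and the fingers below 0.05 N and linear speed of bottle above 0.7 m/s) or (contact force between carton and the fingers below 0.05 N and linear speed of carton above 0.7 m/s) or (contact force between lid and the fingers below 0.05 N and linear speed of lid above 0.7 m/s)).
It also fails if it takes over 72 s, if anything falls off the work surface, if the arm or the gripper's body presses on something with over 40 N, if the wrist force passes 120 N, or if a joint passes its speed limit or range.

## Robot

A 6-joint arm with a two-finger parallel gripper is mounted at the origin on the work surface. World frame = base frame: x ahead of the robot, y to its left, z up, the work surface at z = 0. Lengths are in m, angles in degrees, forces in N, time in s.
With the tool pointing down it reaches from about 0.3 to 0.85 m from the base axis. Payload 5.4 kg.
Tool frame: the origin (TCP) lies at the very end of the fingers, on their centre line; the grasp point (between the pads) lies 19 mm behind it; z points along the fingers, y is the line along which they close (so a half turn about z gives the same grasp; the last joint's range is limited). The gripper opens to 85 mm and grips with 20 to 120 N. Pads are 22 mm wide; open, the fingers measure 114 mm over their backs; the gripper's body (76 mm by 85 mm) begins 54 mm behind the grasp point. The pads swing forward as they close: fully open they stand 13 mm farther back than shut.
Start: joints at [-84.918, 9.076, 91.501, -0, 79.423, -12.038], TCP at [0.169, -0.55, 0.231] pointing down, gripper open.
Joint ranges: [-166.64, 166.64], [-54.1, 131.32], [10.49, 154.53], [-73.88, 253.88], [9.74, 151.15], [-171.62, 171.62]. Speed limits (degrees/s): [147.25, 147.25, 180, 180, 180, 180].

## Interface

Orientations are given as [roll, pitch, yaw] about the fixed x, y, z axes, in that order (R = Rz(yaw) Ry(pitch) Rx(roll)).
In Python, from plant import manip, optics gives the robot as it stands. The module is installed in compiled form; this text tells all that it offers.
- The arm moves only by the shell command python3 -m crank 'ROWS'. ROWS is JSON, a list of rows, each an object with "linear": the shift along the tool's x, y, z normalised to -1 to 1, where 1 is 0.2 m, a list of three; "rotation": the turn, a rotation vector about the tool's x, y, z normalised to -1 to 1, where 1 is 360 degrees, a list of three; "gripper": the closure, from 0 (fully open) to 1 (shut). A call has 1 to 5 rows; each row is the pose to reach, as a shift and turn from the pose commanded when the call began, along the tool's axes at that moment, turning the shorter way round; what a row does not reach only later rows make up. A row lasts 1/10 s, in which the tool goes at most 50 mm and 8.59 degrees, less where a joint would pass 70% of its speed; a pose out of reach is approached as far as the arm can. A call with a number of a shift or a turn outside -1 to 1 is refused whole. A call with a gripper value outside its range is refused whole. The fingers move at their own pace and stop on an object; the grip force is fixed at half the most. Time passes only in rows, so rows that repeat a pose let the fingers close. It gives the time, the measured TCP pose, the force, the opening and the grip force at its end, in the units of the state.
- manip.observe(): the state, without advancing time (a new reading comes with each control period).
- optics.snapshot(name): name is "side" or "top"; returns the picture (384x512x3 uint8, red, green, blue); there is no depth.
- optics.calibration(name): a dict with "intrinsics" (3x3 intrinsics, pixels), "rvec" (rotation vector, rad) and "tvec" (3), from world to camera coordinates, as OpenCV has them. Camera axes: x right, y down, z forward; pixel columns grow to the right and rows downward; lengths in m; the calibration is good to about 2 mm. A picture is of the moment at which its call begins. calibration takes no time and is no camera call.
- manip.close_job(): hands the job in; it is judged then, once.
The state is a dict: "clock": time; "joint_pos": joint angles; "qd": joint speeds; "joint_torque": joint torques, N m; "ee_pos": TCP position; "ee_rot": TCP orientation; "ft_force": force on the tool from outside, world axes, zero at the start; "wrist_torque": the same for the moment, N m; "finger_gap": finger opening in m; "finger_force": force on a finger pad.
Only numpy, scipy, OpenCV 4.12 (cv2) and the standard library are available. Lean on these libraries where they do the work, as an engineer would, in place of code of your own. Each camera call takes 0.05 s, during which the arm holds its last target. There are 200 camera calls.

## Working session

There is one attempt and no reset: what is moved stays moved. The work goes in short steps, Python scripts to look and compute and a shell command to move; the robot and the scene stay as the last step left them, time stands still between calls to the robot, and variables do not carry over. Pictures are saved under pics/ and viewed, at most 10 in all, crops included, and the job is handed in when it is done.

```bash
mkdir -p pics; python3 - <<'E'
from plant import manip, optics
import cv2
for n in("side","top"):
    im=optics.snapshot(n); cv2.imwrite(f"pics/{n}0.png",im[:,:,::-1])
    c=optics.calibration(n); print(n,c)
s=manip.observe(); print(s["ee_pos"],s["ee_rot"],s["clock"],s["finger_gap"])
E
```

```text
side {'intrinsics': array([[447.75267158,   0.        , 259.31089997],
       [  0.        , 447.75267158, 196.25796114],
       [  0.        ,   0.        ,   1.        ]]), 'rvec': array([ 0.28429497, -2.70788195,  1.4165776 ]), 'tvec': array([0.5101829 , 0.12294949, 1.28909314])}
top {'intrinsics': array([[395.25638307,   0.        , 250.38152544],
       [  0.        , 395.25638307, 181.33582989],
       [  0.        ,   0.        ,   1.        ]]), 'rvec': array([ 2.16627323, -2.19994683,  0.09341642]), 'tvec': array([-0.01857626,  0.50506808,  1.36125488])}
[ 0.16917645 -0.5489748   0.23040212] [-1.79903721e+02 -1.91491415e-02  1.71199999e+01] 0.1 0.085542777234798
```

View pics/top0.png

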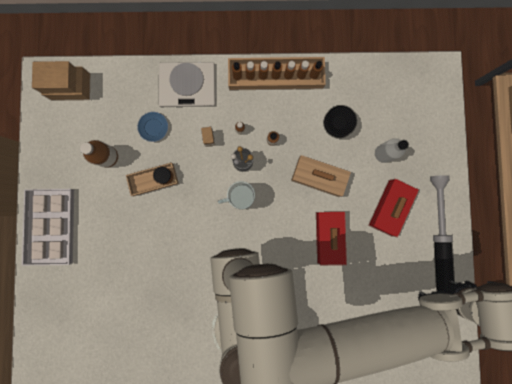

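View pics/side0.png

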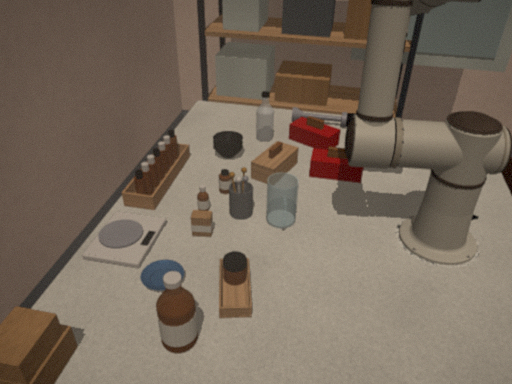

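Top view: the lid candidates are the plywood one at (322,176) and red look-alikes at (332,238) and (396,207). The plywood one fits. The two small bottles are at (240,127) and (273,138). The slim one should lie between the bottle and the carton (208,135), so (273,138) should be the squat bottle. The box is at (153,179) with the jar at (163,175). I'll confirm this in one enlarged crop.

```bash
python3 - <<'E'
import cv2,numpy as np
t=cv2.imread("pics/top0.png"); s=cv2.imread("pics/side0.png")
a=cv2.resize(t[100:220,110:370],(800,369),interpolation=cv2.INTER_CUBIC)   # x3.077
b=cv2.resize(s[130:330,130:310],None,fx=3.3,fy=3.3,interpolation=cv2.INTER_CUBIC)[:590]
cv2.imwrite("pics/topc.png",a); cv2.imwrite("pics/sidec.png",b)
E
```

```text
(no output)
```

View pics/topc.png

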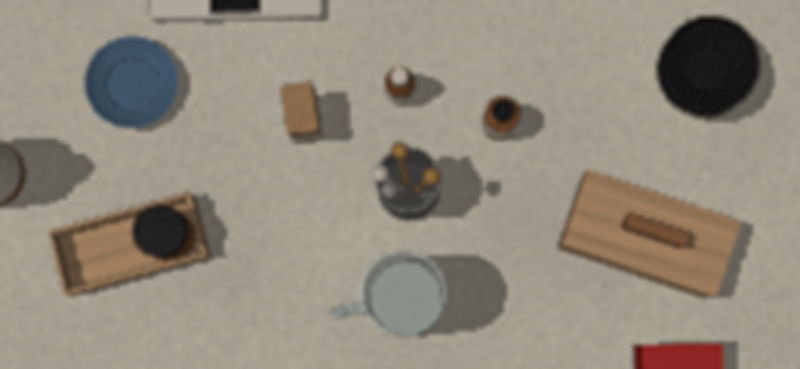

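View pics/sidec.png

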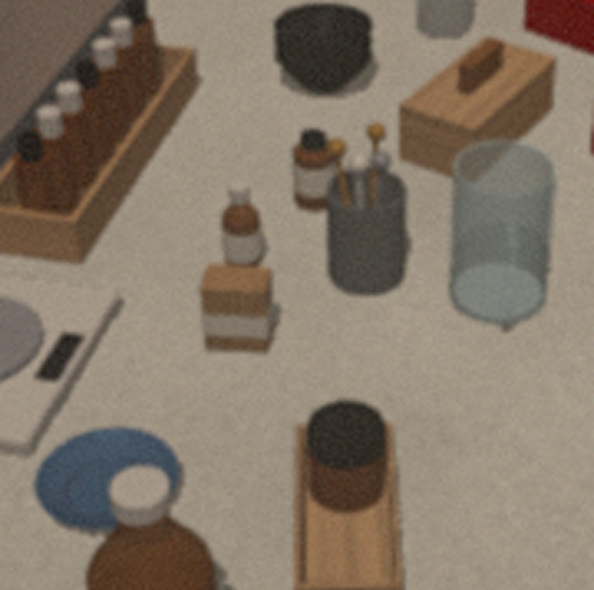

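Crop: the squat, wider bottle with the black cap is at crop (502,112), which is full-frame (273,138). The slim one with the white cap is at crop (400,82). The carton top is around crop (300,108), the box rim spans (52,232) to (209,257), and the plywood lid spans (560,171) to (748,297). So the target bottle is the black-capped one. Next I fit poses from both views.

```bash
cat > h.py <<'E'
import numpy as np,cv2
from scipy.optimize import least_squares
from scipy.spatial.transform import Rotation as R
from plant import manip, optics
C={n:optics.calibration(n) for n in("side","top")}
def proj(n,P): 
    c=C[n]; return cv2.projectPoints(np.float64(P).reshape(-1,1,3),c["rvec"],c["tvec"],c["intrinsics"],None)[0][:,0]
def rect(a,b,z): return np.array([[-a,-b,z],[a,-b,z],[a,b,z],[-a,b,z]])/1000.
def place(p,M): c,s=np.cos(p[2]),np.sin(p[2]); return M@np.array([[c,s,0],[-s,c,0],[0,0,1]])+[p[0],p[1],0]
def fit(obs,p0):  # obs: list of (view, model pts, pixels)
    f=lambda p:np.concatenate([(proj(v,place(p,M))-uv).ravel() for v,M,uv in obs])
    r=least_squares(f,p0); return r.x,np.sqrt(np.mean(r.fun**2)),r.fun.reshape(-1,2)
def ray(n,uv,z):
    c=C[n];Rm=cv2.Rodrigues(c["rvec"])[0];d=Rm.T@np.linalg.inv(c["intrinsics"])@[uv[0],uv[1],1];o=-Rm.T@c["tvec"]
    return (o+d*(z-o[2])/d[2])[:2]
E
cat > fit0.py <<'E'
from h import *
t=lambda L:(np.float64(L)+.5)/[3.077,3.075]-.5+[110,100]
s=lambda L:(np.float64(L)+.5)/3.3-.5+[130,130]
# order: (-x,-y),(+x,-y),(+x,+y),(-x,+y); top image: up=+x, left=+y
bx=fit([("top",rect(38,83,35),t([[209,257],[193,193],[52,232],[70,294]]))],[.5,.3,.2])
ld=fit([("top",rect(44,89,66),t([[713,297],[748,220],[587,171],[560,245]])),("side",rect(44,89,66),s([[556,62],[490,40],[401,104],[468,127]]))],[.5,-.25,-.3])
ca=fit([("top",rect(28,18,70),t([[319,134],[312,83],[281,85],[288,136]])),("side",rect(28,18,70)[[3,2,0,1]],s([[270,291],[204,291],[270,267],[206,266]]))],[.6,.1,0])
for n,r in(("box",bx),("lid",ld),("carton",ca)): print(n,r[0].round(4),np.degrees(r[0][2]).round(1),"rms",r[1].round(2)); print(r[2].round(1).tolist())
print("bottle",ray("top",t([504,110]),.076),ray("side",s([313,137]),.076))
print("jar",ray("top",t([162,231]),.062),ray("side",s([346,435]),.062))
print("jug",ray("top",t([405,291]),.14)); print("tin",ray("top",t([408,173]),.095)); print("small",ray("top",t([400,76]),.085)); 
E
python3 fit0.py
```

```text
box [0.5169 0.3126 0.2546] 14.6 rms 0.51
[[0.7, -0.1], [0.4, -0.3], [-0.3, -0.3], [-0.8, 0.7]]
lid [ 0.5183 -0.266  -0.3658] -21.0 rms 1.09
[[0.4, 0.1], [-2.6, 0.8], [0.3, -1.2], [0.4, -1.0], [0.8, -1.5], [-0.6, -1.5], [-0.5, -0.3], [1.8, 0.4]]
carton [0.661  0.121  0.1693] 9.7 rms 0.85
[[-0.3, -1.2], [-0.9, -0.6], [-1.3, 0.7], [-0.7, 0.1], [-0.2, -0.4], [-0.5, -1.1], [1.3, -0.9], [0.9, -1.3]]
bottle [ 0.65498305 -0.10659739] [ 0.65494889 -0.09928934]
jar [0.5282025 0.2720892] [0.527673   0.28222729]
jug [0.45418673 0.00396624]
tin [ 5.83836804e-01 -2.46298868e-04]
small [0.69259785 0.00715036]
```

```bash
cat > refine.py <<'E'
from h import *
from scipy.optimize import minimize
from scipy.ndimage import map_coordinates
def poly(M,k=40):
    M=np.vstack([M,M[:1]]); return np.vstack([np.linspace(a,b,k,endpoint=False) for a,b in zip(M[:-1],M[1:])])
def circ(r,z,k=120): a=np.linspace(0,2*np.pi,k,endpoint=False); return np.c_[r*np.cos(a),r*np.sin(a),0*a+z]/1000
def grads(im,s):
    g=[0,0]
    G=cv2.GaussianBlur(im.astype(np.float32),(0,0),s)
    return np.abs(np.dstack([cv2.Sobel(G,-1,1,0)]).max(2)),np.sqrt(cv2.Sobel(G,-1,1,0)**2+cv2.Sobel(G,-1,0,1)**2).max(2)
def refine(ims,M,p0,views=("top","side"),yaw=True):
    p=np.array(p0,float)
    for s in(2.0,1.0):
        G={v:grads(ims[v],s)[1] for v in views}
        def f(q):
            t=0
            for v in views:
                uv=proj(v,place([q[0],q[1],q[2] if yaw else p0[2]],M)); val=map_coordinates(G[v],[uv[:,1],uv[:,0]],order=1)
                t-=np.mean(np.minimum(val,np.percentile(G[v],99)))
            return t
        d=.008*s/2
        sim=np.array([p,p+[d,0,0],p+[0,d,0],p+[0,0,.06*s/2]])
        p=minimize(f,sim[0],method="Nelder-Mead",options=dict(initial_simplex=sim,xatol=1e-5,fatol=1e-5)).x
    return p
models=dict(box=np.vstack([poly(rect(38,83,35)),poly(rect(33,78,35))]),
 lid=np.vstack([poly(rect(44,89,66)),poly(rect(8,35,100))]),
 carton=poly(rect(28,18,70)), bottle=np.vstack([circ(13,76),circ(21,60)]), jar=circ(30,62))
if __name__=="__main__":
    ims={v:np.mean([optics.snapshot(v) for _ in range(3)],0) for v in("top","side")}
    np.savez("ims0.npz",**ims)
    P0=dict(box=[.517,.3126,.2546],lid=[.518,-.266,-.366],carton=[.661,.121,.169],bottle=[.655,-.103,0],jar=[.528,.277,0])
    for n,p0 in P0.items():
        y=n not in("bottle","jar")
        for vs in(("top",),("side",),("top","side")): print(n,vs,refine(ims,models[n],p0,vs,y).round(4))
E
python3 refine.py
```

```text
box ('top',) [0.5191 0.3185 0.2682]
box ('side',) [0.5167 0.3218 0.2892]
box ('top', 'side') [0.5178 0.3192 0.2854]
lid ('top',) [ 0.5146 -0.2618 -0.3537]
lid ('side',) [ 0.5211 -0.2629 -0.3656]
lid ('top', 'side') [ 0.5202 -0.2637 -0.3491]
carton ('top',) [0.663  0.1199 0.0843]
carton ('side',) [0.6611 0.125  0.2076]
carton ('top', 'side') [0.6621 0.1209 0.1567]
bottle ('top',) [ 0.6551 -0.1056  0.047 ]
bottle ('side',) [ 0.6574 -0.1073  0.0563]
bottle ('top', 'side') [ 0.6558 -0.1056  0.0445]
jar ('top',) [0.5278 0.2733 0.0356]
jar ('side',) [0.5304 0.2705 0.0429]
jar ('top', 'side') [0.5283 0.2735 0.0539]
```

```bash
cat > ov.py <<'E'
from refine import *
def tile(img,v,c,half,size,items):
    k=size/(2*half); x0,y0=c[0]-half,c[1]-half
    A=np.float64([[k,0,-k*x0+ (k-1)/2],[0,k,-k*y0+(k-1)/2]])
    o=cv2.warpAffine(np.uint8(img)[:,:,::-1],A,(size,size),flags=cv2.INTER_CUBIC)
    for M,p,col in items:
        for u in proj(v,place(p,M)):
            q=A[:,:2]@u+A[:,2]; 
            if 0<=q[0]<size and 0<=q[1]<size: o[int(q[1]),int(q[0])]=col
    return o
E
python3 - <<'E'
from ov import *
ims=np.load("ims0.npz")
G=(0,255,0);Y=(0,255,255);B=(255,255,0)
bx=[.5178,.3192,.2854]; bt=np.vstack([poly(rect(38,83,35),80),poly(rect(33,78,35),80)])
it=[(bt,bx,G),(poly(rect(38,83,0),80),bx,Y),(bt,[.517,.3126,.2546],(255,0,255)),(circ(30,62),[.5283,.2735,0],B),
 (models["lid"],[.5202,-.2637,-.35],G),(poly(rect(44,89,0)),[.5202,-.2637,-.35],Y),(models["carton"],[.6621,.1209,.1567],G),(poly(rect(28,18,0)),[.6621,.1209,.1567],Y),(circ(13,76),[.6558,-.1056,0],G),(circ(21,60),[.6558,-.1056,0],G),(circ(21,0),[.6558,-.1056,0],Y)]
def cen(v,p): return proj(v,[p])[0]
rows=[]
for v in("top","side"):
    rows.append(np.hstack([tile(ims[v],v,cen(v,[.517,.315,.03]),31 if v=="top" else 42,300,it),tile(ims[v],v,cen(v,[.518,-.264,.06]),36,250,it) if 0 else tile(ims[v],v,cen(v,[.518,-.264,.06]),36,300,it)]))
big=np.vstack(rows)
sm=np.vstack([np.vstack([tile(ims[v],v,cen(v,p),20,150,it) for p in([.662,.121,.05],[.656,-.105,.05])]) for v in("top","side")])
cv2.imwrite("pics/ov1.png",np.hstack([big,sm]))
E
```

```text
(no output)
```

View pics/ov1.png

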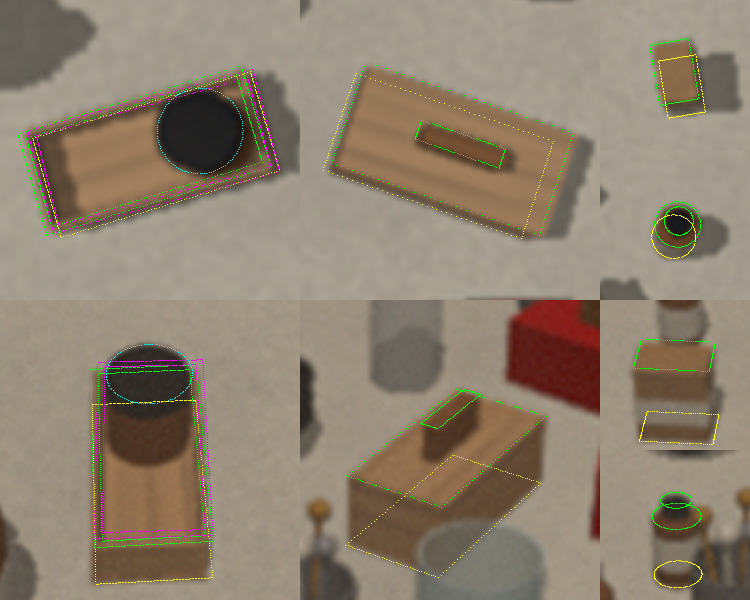

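```bash
python3 - <<'E'
from ov import *
ims=np.load("ims0.npz")
G=(0,255,0);Y=(0,255,255)
bx=[.5178,.3192,.2854]; bt=np.vstack([poly(rect(38,83,35),40),poly(rect(33,78,35),40)])
it=[(bt,bx,G),(poly(rect(38,83,0),40),bx,Y),(poly(rect(33,78,5),40),bx,(255,0,255))]
o=[]
for v,h in(("top",31),("side",42)): 
    c=proj(v,[[.517,.315,.03]])[0]; o.append(np.vstack([tile(ims[v],v,c,h,400,it),tile(ims[v],v,c,h,400,[])[::1]]))
o=np.hstack(o); cv2.imwrite("pics/ov2.png",cv2.resize(o,(600,600),interpolation=cv2.INTER_AREA))
o=np.hstack([tile(ims[v],v,proj(v,[[.517,.315,.03]])[0],h,400,it) for v,h in(("top",31),("side",42))]); cv2.imwrite("pics/ov2.png",o)
E
```

```text
(no output)
```

View pics/ov2.png

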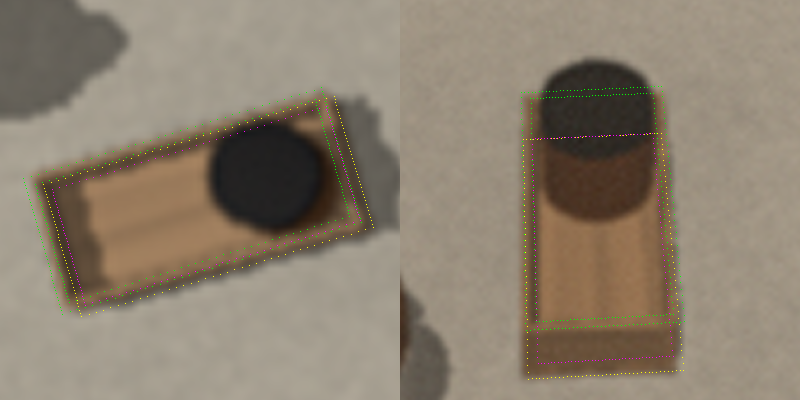

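Overlay: the box rim (green), base (yellow) and floor line up with the picture in both views, so the box is at about (0.518, 0.319) with yaw about 16°. Next I refine once more with the base edges and the jar's correct height, and write the move calculator.

```bash
cat > go.py <<'E'
# go.py x y z yaw : how far to go, in tool axes and move units, from the measured pose
import sys; from h import *
s=manip.observe(); p=np.array(s["ee_pos"]); R0=R.from_euler("xyz",s["ee_rot"],degrees=True)
for a in sys.argv[1:]:
    x,y,z,w=map(float,a.split(",")); Rt=R.from_euler("xyz",[180,0,w],degrees=True)
    print("lin",(R0.inv().apply(np.array([x,y,z])-p)/.2).round(4),"rot",((R0.inv()*Rt).as_rotvec()/(2*np.pi)).round(4))
print("pose",p.round(4),np.round(s["ee_rot"],2),"gap",round(s["finger_gap"],4),"F",np.round(s["ft_force"],1),"ff",np.round(s["finger_force"],1),"t",s["clock"])
E
python3 - <<'E'
from refine import *
f=np.load("ims0.npz"); ims={v:f[v] for v in("top","side")}
M=dict(box=np.vstack([models["box"],poly(rect(38,83,0))]),jar=circ(30,67),carton=np.vstack([poly(rect(28,18,70)),poly(rect(28,18,0))]),lid=np.vstack([models["lid"],poly(rect(44,89,0))]))
P0=dict(box=[.5178,.3192,.28],lid=[.5202,-.2637,-.35],carton=[.662,.121,.157],jar=[.528,.275,0])
for n,p0 in P0.items():
    for vs in(("top",),("side",),("top","side")): 
        q=refine(ims,M[n],p0,vs,n!="jar"); print(n,vs,q.round(4))
print("water",ray("top",[403,146],.19),"brown",ray("top",[89,149],.19))
b=np.array([.518,.319]);c,s=np.cos(.28),np.sin(.28)
for j in([.528,.275],[.5275,.277]): d=np.array(j)-b; print("jar local",c*d[0]+s*d[1],-s*d[0]+c*d[1])
E
python3 go.py .656,-.106,.25,106 .169,-.55,.25,60
```

```text
box ('top',) [0.5181 0.3205 0.2526]
box ('side',) [0.518  0.32   0.2746]
box ('top', 'side') [0.5186 0.3204 0.263 ]
lid ('top',) [ 0.5184 -0.2645 -0.3525]
lid ('side',) [ 0.5211 -0.2639 -0.3553]
lid ('top', 'side') [ 0.5198 -0.2645 -0.3498]
carton ('top',) [0.6632 0.1209 0.0913]
carton ('side',) [0.6626 0.1211 0.1801]
carton ('top', 'side') [0.6627 0.1215 0.1517]
jar ('top',) [0.5272 0.2722 0.0535]
jar ('side',) [0.5292 0.2759 0.0111]
jar ('top', 'side') [0.529  0.2756 0.0024]
water [ 0.59354313 -0.49896467] brown [0.59853737 0.46988884]
jar local -0.0025490941537132834 -0.04504999577131504
jar local -0.0024769105757404958 -0.04298970707041143
lin [ 2.9786 -1.4025 -0.0937] rot [-0.     -0.     -0.2469]
lin [-0.002   0.0024 -0.0943] rot [-0.     -0.     -0.1191]
pose [ 0.1692 -0.5494  0.2311] [-179.98   -0.     17.12] gap 0.0852 F [-0.7 -0.1  0.7] ff 0.0 t 0.4
```

```bash
R='{"linear":[1,-0.47,-0.05],"rotation":[0,0,-0.11],"gripper":0}'; python3 -m crank '[{"linear":[1,-0.47,-0.05],"rotation":[0,0,-0.11],"gripper":0},{"linear":[1,-0.47,-0.05],"rotation":[0,0,-0.11],"gripper":0},{"linear":[1,-0.47,-0.05],"rotation":[0,0,-0.11],"gripper":0},{"linear":[1,-0.47,-0.05],"rotation":[0,0,-0.11],"gripper":0},{"linear":[1,-0.47,-0.05],"rotation":[0,0,-0.11],"gripper":0}]'; python3 go.py .656,-.106,.25,106
```

```text
clock: 0.9
ee_pos: [0.3352, -0.398, 0.2417]
ee_rot: [180.0, -0.0, 57.2]
ft_force: [-0.2, -0.7, -0.1]
finger_gap: 0.0853
finger_force: 0.0
lin [ 2.0961  0.5571 -0.0392] rot [ 2.000e-04 -1.000e-04 -1.356e-01]
pose [ 0.3352 -0.398   0.2417] [ 1.7995e+02 -5.0000e-02  5.7200e+01] gap 0.0853 F [-0.2 -0.7 -0.1] ff 0.0 t 0.9
```

```bash
python3 -m crank '[{"linear":[1,0.27,-0.04],"rotation":[0,0,-0.10],"gripper":0},{"linear":[1,0.27,-0.04],"rotation":[0,0,-0.10],"gripper":0},{"linear":[1,0.27,-0.04],"rotation":[0,0,-0.10],"gripper":0},{"linear":[1,0.27,-0.04],"rotation":[0,0,-0.10],"gripper":0},{"linear":[1,0.27,-0.04],"rotation":[0,0,-0.10],"gripper":0}]' >/dev/null; python3 go.py .656,-.106,.25,105.5
```

```text
lin [7.197e-01 8.688e-01 3.000e-04] rot [ 0.0003 -0.0001 -0.0341]
pose [ 0.4906 -0.2595  0.2496] [ 1.799e+02 -5.000e-02  9.324e+01] gap 0.0854 F [-1.1 -0.3 -0.5] ff 0.0 t 1.4
```

```bash
python3 -m crank '[{"linear":[0.72,0.87,0],"rotation":[0,0,-0.034],"gripper":0},{"linear":[0.72,0.87,0],"rotation":[0,0,-0.034],"gripper":0},{"linear":[0.72,0.87,0],"rotation":[0,0,-0.034],"gripper":0},{"linear":[0.72,0.87,0],"rotation":[0,0,-0.034],"gripper":0},{"linear":[0.72,0.87,0],"rotation":[0,0,-0.034],"gripper":0}]' >/dev/null; python3 go.py .656,-.106,.25,105.5
```

```text
lin [ 0.0133  0.0019 -0.0054] rot [ 0.0001 -0.0001 -0.0012]
pose [ 0.6563 -0.1087  0.2489] [ 1.7998e+02 -3.0000e-02  1.0505e+02] gap 0.0855 F [-0.6 -0.8 -0. ] ff 0.0 t 1.9
```

```bash
python3 -m crank '[{"linear":[0.01,0,0.25],"rotation":[0,0,0],"gripper":0},{"linear":[0.01,0,0.5],"rotation":[0,0,0],"gripper":0},{"linear":[0.01,0,0.7],"rotation":[0,0,0],"gripper":0},{"linear":[0.01,0,0.8],"rotation":[0,0,0],"gripper":0},{"linear":[0.01,0,0.8],"rotation":[0,0,0],"gripper":0}]' >/dev/null; python3 go.py .656,-.106,.033,105.5
```

```text
lin [0.0055 0.0308 0.2575] rot [-0.0012 -0.0008 -0.0017]
pose [ 0.6507 -0.1088  0.0845] [-179.58   -0.27  104.9 ] gap 0.0856 F [-0.  -0.5 -0.1] ff 0.0 t 2.4
```

```bash
python3 - <<'E'
from ov import *
ims={v:optics.snapshot(v) for v in("top","side")}
o=np.hstack([tile(ims[v],v,proj(v,[[.656,-.106,.06]])[0],30,300,[(circ(13,76),[.656,-.106,0],(0,255,0))]) for v in("top","side")]); cv2.imwrite("pics/b1.png",o)
E
```

```text
(no output)
```

View pics/b1.png

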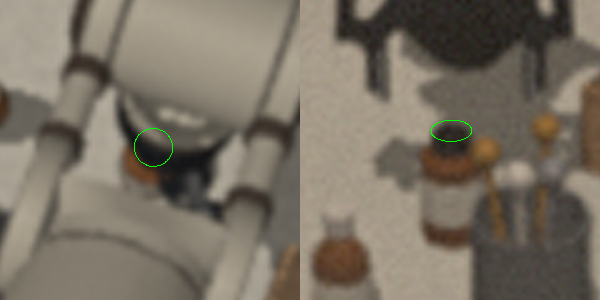

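The side view shows the open fingers straddling the bottle cap (450,132), with the spoons clear. I descend and close.

```bash
python3 -m crank '[{"linear":[0,0.02,0.13],"rotation":[0,0,0],"gripper":0},{"linear":[0,0.02,0.2],"rotation":[0,0,0],"gripper":0},{"linear":[0,0.02,0.25],"rotation":[0,0,0],"gripper":0},{"linear":[0,0.02,0.25],"rotation":[0,0,0],"gripper":0},{"linear":[0,0.02,0.25],"rotation":[0,0,0],"gripper":0}]' >/dev/null; python3 go.py .656,-.106,.033,105.5
python3 -m crank '[{"linear":[0,0,0],"rotation":[0,0,0],"gripper":0.3},{"linear":[0,0,0],"rotation":[0,0,0],"gripper":0.4},{"linear":[0,0,0],"rotation":[0,0,0],"gripper":0.5},{"linear":[0,0,0],"rotation":[0,0,0],"gripper":0.7},{"linear":[0,0,0],"rotation":[0,0,0],"gripper":1}]'; python3 go.py .656,-.106,.033,105.5
```

```text
lin [ 0.0147 -0.008   0.0355] rot [ 0.0001  0.0001 -0.0015]
pose [ 0.6583 -0.1084  0.0401] [1.7996e+02 3.0000e-02 1.0496e+02] gap 0.0854 F [ 0.2  0.  -0.5] ff 0.0 t 3.0
clock: 3.5
ee_pos: [0.6585, -0.1085, 0.0403]
ee_rot: [179.9, 0.1, 105.0]
ft_force: [-1.5, 0.2, 4.2]
finger_gap: 0.04
finger_force: 61.0
lin [ 0.0152 -0.009   0.0364] rot [ 0.0002  0.0002 -0.0015]
pose [ 0.6585 -0.1085  0.0403] [1.7993e+02 5.0000e-02 1.0496e+02] gap 0.04 F [-1.5  0.2  4.2] ff 61.0 t 3.5
```

```bash
python3 -m crank '[{"linear":[0,0,-0.1],"rotation":[0,0,0],"gripper":1},{"linear":[0,0,-0.3],"rotation":[0,0,0],"gripper":1},{"linear":[0,0,-0.55],"rotation":[0,0,0],"gripper":1},{"linear":[0,0,-0.8],"rotation":[0,0,0],"gripper":1},{"linear":[0,0,-1],"rotation":[0,0,0],"gripper":1}]'; python3 go.py .5162,.3285,.25,105.4
```

```text
clock: 4.0
ee_pos: [0.6582, -0.1082, 0.2423]
ee_rot: [179.9, 0.1, 105.0]
ft_force: [1.1, 0.2, -1.3]
finger_gap: 0.0399
finger_force: 60.8
lin [ 2.2926 -0.1221 -0.0414] rot [ 0.0003  0.0002 -0.0012]
pose [ 0.6582 -0.1082  0.2423] [1.7989e+02 7.0000e-02 1.0496e+02] gap 0.0399 F [ 1.1  0.2 -1.3] ff 60.8 t 4.0
```

```bash
python3 -m crank '[{"linear":[0.1,-0.01,-0.04],"rotation":[0,0,0],"gripper":1},{"linear":[0.3,-0.02,-0.04],"rotation":[0,0,0],"gripper":1},{"linear":[0.53,-0.03,-0.04],"rotation":[0,0,0],"gripper":1},{"linear":[0.76,-0.04,-0.04],"rotation":[0,0,0],"gripper":1},{"linear":[1,-0.05,-0.04],"rotation":[0,0,0],"gripper":1}]'>/dev/null;  python3 -m crank '[{"linear":[0.23,-0.01,0],"rotation":[0,0,0],"gripper":1},{"linear":[0.46,-0.02,0],"rotation":[0,0,0],"gripper":1},{"linear":[0.7,-0.03,0],"rotation":[0,0,0],"gripper":1},{"linear":[0.88,-0.04,0],"rotation":[0,0,0],"gripper":1},{"linear":[1,-0.05,0],"rotation":[0,0,0],"gripper":1}]'>/dev/null; python3 go.py .5162,.3285,.25,105.4
```

```text
lin [ 0.278  -0.0157 -0.0162] rot [-0.0002 -0.0001 -0.0009]
pose [0.5337 0.2756 0.2467] [-1.7994e+02 -4.0000e-02  1.0509e+02] gap 0.0398 F [ 0.7 -0.6 -1.1] ff 60.8 t 5.0
```

```bash
python3 -m crank '[{"linear":[0.15,-0.01,-0.01],"rotation":[0,0,0],"gripper":1},{"linear":[0.28,-0.015,-0.01],"rotation":[0,0,0],"gripper":1},{"linear":[0.28,-0.015,0.1],"rotation":[0,0,0],"gripper":1},{"linear":[0.28,-0.015,0.3],"rotation":[0,0,0],"gripper":1},{"linear":[0.28,-0.015,0.5],"rotation":[0,0,0],"gripper":1}]'>/dev/null;  python3 -m crank '[{"linear":[0,0,0.05],"rotation":[0,0,0],"gripper":1},{"linear":[0,0,0.05],"rotation":[0,0,0],"gripper":1}]'>/dev/null; python3 go.py .5162,.3285,.046,105.4
python3 - <<'E'
from ov import *
s=manip.observe(); p=s["ee_pos"]; ims={v:optics.snapshot(v) for v in("top","side")}
z=p[2]*1000-40; t=[p[0],p[1],0]; bx=[.5185,.3203,.268]
it=[(np.vstack([circ(21,z),circ(21,z+60),circ(13,z+76)]),t,(0,255,0)),(models["box"],bx,(0,255,255)),(circ(30,67),[.5285,.2755,0],(255,255,0))]
o=np.hstack([tile(ims[v],v,proj(v,[[p[0],p[1],.08]])[0],h,400,it) for v,h in(("top",32),("side",45))]); cv2.imwrite("pics/b2.png",o)
E
```

```text
lin [0.0133 0.0044 0.446 ] rot [-0.0008  0.0001 -0.0012]
pose [0.5165 0.3259 0.1352] [-1.7972e+02  3.0000e-02  1.0496e+02] gap 0.0399 F [ 0.3 -0.7  0.1] ff 60.8 t 5.7
```

View pics/b2.png

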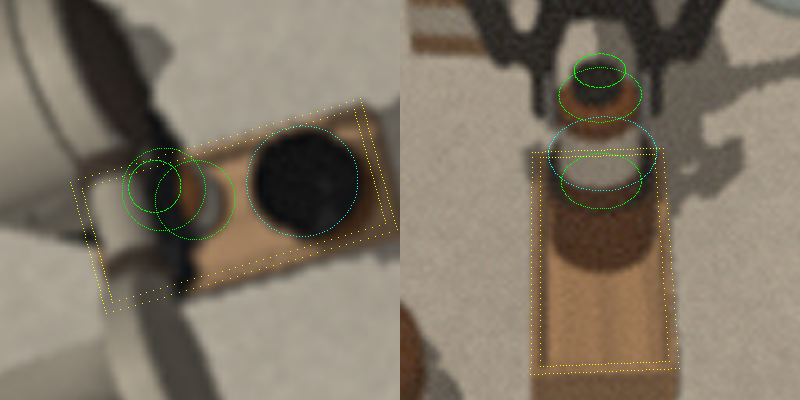

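Side crop: the held bottle shows upright, with its cap around (599,88), slightly below the predicted outline at (600,70). Top crop: the bottle's bottom edge is at x≈222 where I predicted 235. Both mean the bottle sits a few mm toward box +y relative to the TCP. I measure that offset numerically.

```bash
python3 - <<'E'
from refine import *
s=manip.observe(); p=s["ee_pos"]; z=p[2]*1000-40
ims={v:np.mean([optics.snapshot(v) for _ in range(2)],0) for v in("top","side")}
M=np.vstack([circ(13,z+76),circ(21,z+60),circ(21,z)]); 
a=np.linspace(-np.pi,0,80); h=np.c_[21*np.cos(a),21*np.sin(a),0*a+z]/1000  # -y half of the base, seen from above
a=np.linspace(0,np.pi,80); h2=np.c_[21*np.cos(a),21*np.sin(a),0*a+z]/1000
print("tcp",p)
for d in(0,.006):
    print("side cap", refine(ims,circ(13,z+76),[p[0],p[1]+d,0],("side",),False)[:2], "side base front",refine(ims,h2,[p[0],p[1]+d,0],("side",),False)[:2],
    "side all",refine(ims,M,[p[0],p[1]+d,0],("side",),False)[:2],"top base",refine(ims,h,[p[0],p[1]+d,0],("top",),False)[:2])
E
```

```text
tcp [0.51918498 0.32686411 0.1393419 ]
side cap [0.51816069 0.33566779] side base front [0.52227786 0.31303955] side all [0.53203075 0.31838354] top base [0.51735027 0.33027572]
side cap [0.51816072 0.3356677 ] side base front [0.53841497 0.32223458] side all [0.53204307 0.31838433] top base [0.5173494 0.3302755]
```

```bash
python3 go.py .5170,.3258,.048,105.4
```

```text
lin [-0.0025 -0.0145  0.458 ] rot [ 0.0006 -0.0001 -0.0012]
pose [0.5193 0.3269 0.1396] [ 1.7978e+02 -2.0000e-02  1.0495e+02] gap 0.0396 F [ 0.1 -0.6 -0.5] ff 60.8 t 6.0
```

```bash
python3 -m crank '[{"linear":[-0.003,-0.0145,0.1],"rotation":[0,0,-0.001],"gripper":1},{"linear":[-0.003,-0.0145,0.22],"rotation":[0,0,-0.001],"gripper":1},{"linear":[-0.003,-0.0145,0.32],"rotation":[0,0,-0.001],"gripper":1},{"linear":[-0.003,-0.0145,0.39],"rotation":[0,0,-0.001],"gripper":1},{"linear":[-0.003,-0.0145,0.41],"rotation":[0,0,-0.001],"gripper":1}]';  python3 -m crank '[{"linear":[0,0,0],"rotation":[0,0,0],"gripper":1},{"linear":[0,0,0],"rotation":[0,0,0],"gripper":1}]'>/dev/null; python3 go.py .5170,.3258,.046,105.4
```

```text
clock: 6.5
ee_pos: [0.5147, 0.3248, 0.0542]
ee_rot: [-179.9, 0.0, 105.3]
ft_force: [-0.0, -0.2, -0.7]
finger_gap: 0.0398
finger_force: 60.8
lin [0.0004 0.0035 0.0533] rot [ 0.0004 -0.     -0.0002]
pose [0.5163 0.3255 0.0567] [ 1.7987e+02 -1.0000e-02  1.0532e+02] gap 0.0399 F [-0.4 -1.1 -0.6] ff 60.8 t 6.7
```

```bash
python3 -m crank '[{"linear":[0,0,0.02],"rotation":[0,0,0],"gripper":1},{"linear":[0,0,0.04],"rotation":[0,0,0],"gripper":1},{"linear":[0,0,0.05],"rotation":[0,0,0],"gripper":1},{"linear":[0,0,0.05],"rotation":[0,0,0],"gripper":1},{"linear":[0,0,0.05],"rotation":[0,0,0],"gripper":1}]'>/dev/null; python3 go.py .5170,.3258,.046,105.4;  python3 -m crank '[{"linear":[0,0,0.005],"rotation":[0,0,0],"gripper":1},{"linear":[0,0,0.01],"rotation":[0,0,0],"gripper":1},{"linear":[0,0,0.01],"rotation":[0,0,0],"gripper":1}]'; python3 go.py .5170,.3258,.046,105.4
```

```text
lin [ 0.001   0.0085 -0.0032] rot [ 0.     -0.     -0.0002]
pose [0.5154 0.3252 0.0454] [179.99  -0.   105.32] gap 0.0396 F [0.3 0.3 1. ] ff 60.9 t 7.2
clock: 7.5
ee_pos: [0.5155, 0.3253, 0.0453]
ee_rot: [-180.0, 0.0, 105.3]
ft_force: [-6.0, -2.4, 12.7]
finger_gap: 0.0401
finger_force: 62.2
lin [ 0.0004  0.0079 -0.0037] rot [-0.      0.     -0.0002]
pose [0.5155 0.3253 0.0453] [-1.7999e+02  1.0000e-02  1.0534e+02] gap 0.0401 F [-6.  -2.4 12.7] ff 62.2 t 7.5
```

Contact with the floor (12.7 N). I release and rise.

```bash
python3 -m crank '[{"linear":[0,0,-0.01],"rotation":[0,0,0],"gripper":0.8},{"linear":[0,0,-0.01],"rotation":[0,0,0],"gripper":0.4},{"linear":[0,0,-0.01],"rotation":[0,0,0],"gripper":0},{"linear":[0,0,-0.01],"rotation":[0,0,0],"gripper":0},{"linear":[0,0,-0.01],"rotation":[0,0,0],"gripper":0}]';  python3 -m crank '[{"linear":[0,0,-0.1],"rotation":[0,0,0],"gripper":0},{"linear":[0,0,-0.3],"rotation":[0,0,0],"gripper":0},{"linear":[0,0,-0.55],"rotation":[0,0,0],"gripper":0},{"linear":[0,0,-0.8],"rotation":[0,0,0],"gripper":0},{"linear":[0,0,-0.8],"rotation":[0,0,0],"gripper":0}]'>/dev/null; python3 go.py .6628,.1212,.2,98.7
```

```text
clock: 8.0
ee_pos: [0.5152, 0.325, 0.045]
ee_rot: [-180.0, 0.0, 105.3]
ft_force: [-0.3, 0.7, 0.6]
finger_gap: 0.0854
finger_force: 0.0
lin [-1.1812  0.4161  0.0786] rot [ 0.0025 -0.0004  0.0184]
pose [0.5199 0.327  0.2148] [ 1.7908e+02 -9.0000e-02  1.0533e+02] gap 0.0854 F [ 1.7 -0.4  0.8] ff 0.0 t 8.5
```

```bash
python3 -m crank '[{"linear":[-0.25,0.09,0.04],"rotation":[0,0,0.018],"gripper":0},{"linear":[-0.5,0.18,0.06],"rotation":[0,0,0.018],"gripper":0},{"linear":[-0.75,0.27,0.07],"rotation":[0,0,0.018],"gripper":0},{"linear":[-1,0.36,0.07],"rotation":[0,0,0.018],"gripper":0},{"linear":[-1,0.42,0.07],"rotation":[0,0,0.018],"gripper":0}]'>/dev/null; python3 -m crank '[{"linear":[-0.17,0,0],"rotation":[0,0,0],"gripper":0},{"linear":[-0.17,0,0],"rotation":[0,0,0],"gripper":0},{"linear":[-0.17,0,0],"rotation":[0,0,0],"gripper":0}]'>/dev/null
python3 go.py .6628,.1212,.2,98.7
python3 - <<'E'
from ov import *
ims={v:np.mean([optics.snapshot(v) for _ in range(2)],0) for v in("top","side")}; np.savez("ims1.npz",**ims)
M=np.vstack([circ(13,81),circ(21,65)])
for v in(("top",),("side",),("top","side")): print(v,refine(ims,M,[.516,.330,0],v,False)[:2],refine(ims,circ(30,67),[.5285,.2755,0],v,False)[:2])
bx=[.5185,.3203,.268]
it=[(M,[.5157,.330,0],(0,255,0)),(np.vstack([models["box"],poly(rect(38,83,0))]),bx,(0,255,255))]
it2=[(np.vstack([models["carton"],poly(rect(28,18,0))]),[.6628,.1212,.155],(0,255,0))]
T=lambda c,it,n:np.hstack([tile(ims[v],v,proj(v,[c])[0],h,n,it) for v,h in(("top",32),("side",40))])
cv2.imwrite("pics/b3.png",np.vstack([T([.5157,.330,.05],it,300),T([.663,.121,.06],it2,300)]))
E
```

```text
lin [-0.0021  0.0429 -0.0474] rot [-0.0002 -0.0001  0.0002]
pose [0.6543 0.1203 0.1905] [-1.7994e+02 -3.0000e-02  9.8760e+01] gap 0.0854 F [-0.8  0.6 -0.6] ff 0.0 t 9.3
('top',) [0.51171518 0.32624393] [0.52981574 0.27506066]
('side',) [0.51063557 0.34021164] [0.52915788 0.27598647]
('top', 'side') [0.51041887 0.32688221] [0.52934812 0.27588169]
```

View pics/b3.png

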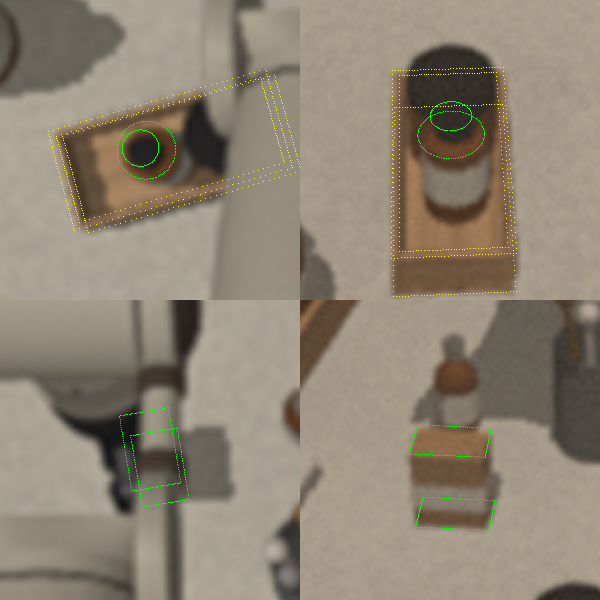

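The box crops show the bottle upright between the jar and the empty end, with its cap at top crop (144,150) and side crop (453,120). The carton outline fits in the side crop at (450,480). Next I grasp the carton.

```bash
python3 -m crank '[{"linear":[0,0.02,0.1],"rotation":[0,0,0],"gripper":0},{"linear":[0,0.03,0.3],"rotation":[0,0,0],"gripper":0},{"linear":[0,0.03,0.45],"rotation":[0,0,0],"gripper":0},{"linear":[0,0.03,0.5],"rotation":[0,0,0],"gripper":0},{"linear":[0,0.03,0.5],"rotation":[0,0,0],"gripper":0}]'>/dev/null; python3 -m crank '[{"linear":[0,0,0],"rotation":[0,0,0],"gripper":0},{"linear":[0,0,0],"rotation":[0,0,0],"gripper":0}]'>/dev/null
python3 go.py .6628,.1212,.04,98.7
```

```text
lin [-0.004   0.002   0.2702] rot [0.0007 0.0001 0.0004]
pose [0.662  0.1219 0.094 ] [1.7975e+02 4.0000e-02 9.8850e+01] gap 0.0853 F [-0.4 -0.8 -0.4] ff 0.0 t 10.2
```

```bash
python3 -m crank '[{"linear":[0,0.002,0.08],"rotation":[0,0,0],"gripper":0},{"linear":[0,0.002,0.18],"rotation":[0,0,0],"gripper":0},{"linear":[0,0.002,0.26],"rotation":[0,0,0],"gripper":0},{"linear":[0,0.002,0.27],"rotation":[0,0,0],"gripper":0},{"linear":[0,0.002,0.27],"rotation":[0,0,0],"gripper":0}]'>/dev/null; python3 go.py .6628,.1212,.04,98.7; python3 -m crank '[{"linear":[0,0,0],"rotation":[0,0,0],"gripper":0.15},{"linear":[0,0,0],"rotation":[0,0,0],"gripper":0.25},{"linear":[0,0,0],"rotation":[0,0,0],"gripper":0.35},{"linear":[0,0,0],"rotation":[0,0,0],"gripper":0.6},{"linear":[0,0,0],"rotation":[0,0,0],"gripper":1}]'>/dev/null
python3 go.py .6628,.1212,.04,98.7;
```

```text
lin [-0.0047  0.0118 -0.0173] rot [-0.0002 -0.      0.0004]
pose [0.6603 0.1218 0.0365] [-1.7993e+02 -1.0000e-02  9.8830e+01] gap 0.0858 F [0.1 0.6 0. ] ff 0.0 t 10.7
lin [-0.0038  0.0039 -0.0058] rot [0.0004 0.0001 0.0004]
pose [0.6619 0.1218 0.0388] [1.7985e+02 2.0000e-02 9.8840e+01] gap 0.0553 F [ 0.4 -0.3  5.8] ff 64.0 t 11.2
```

```bash
python3 -m crank '[{"linear":[0,0,-0.1],"rotation":[0,0,0],"gripper":1},{"linear":[0,0,-0.3],"rotation":[0,0,0],"gripper":1},{"linear":[0,0,-0.5],"rotation":[0,0,0],"gripper":1},{"linear":[0,0,-0.7],"rotation":[0,0,0],"gripper":1},{"linear":[0,0,-0.7],"rotation":[0,0,0],"gripper":1}]'>/dev/null; python3 go.py .5041,.3729,.18,105.4
```

```text
lin [ 1.3635 -0.5998  0.015 ] rot [ 0.0019  0.0004 -0.0182]
pose [0.6645 0.1219 0.185 ] [1.793e+02 1.100e-01 9.885e+01] gap 0.0549 F [ 0.8 -0.   0.5] ff 63.8 t 11.7
```

```bash
python3 -m crank '[{"linear":[0.15,-0.06,0],"rotation":[0,0,-0.004],"gripper":1},{"linear":[0.36,-0.16,0],"rotation":[0,0,-0.008],"gripper":1},{"linear":[0.57,-0.25,0],"rotation":[0,0,-0.014],"gripper":1},{"linear":[0.78,-0.34,0],"rotation":[0,0,-0.018],"gripper":1},{"linear":[1,-0.44,0],"rotation":[0,0,-0.018],"gripper":1}]'>/dev/null; python3 go.py .5041,.3729,.18,105.4
```

```text
lin [ 0.368  -0.0924 -0.0202] rot [-0.0003  0.     -0.0002]
pose [0.5413 0.3068 0.1759] [-1.7989e+02  1.0000e-02  1.0531e+02] gap 0.0554 F [ 1.   1.4 -0.6] ff 63.8 t 12.2
```

```bash
python3 -m crank '[{"linear":[0.18,-0.045,0],"rotation":[0,0,0],"gripper":1},{"linear":[0.34,-0.08,0],"rotation":[0,0,0],"gripper":1},{"linear":[0.36,-0.085,0.05],"rotation":[0,0,0],"gripper":1},{"linear":[0.36,-0.085,0.18],"rotation":[0,0,0],"gripper":1},{"linear":[0.36,-0.085,0.3],"rotation":[0,0,0],"gripper":1}]'>/dev/null; python3 -m crank '[{"linear":[0,0,0],"rotation":[0,0,0],"gripper":1},{"linear":[0,0,0],"rotation":[0,0,0],"gripper":1},{"linear":[0,0,0],"rotation":[0,0,0],"gripper":1}]'>/dev/null; python3 go.py .5041,.3729,.05,105.4
python3 - <<'E'
from ov import *
s=manip.observe(); p=s["ee_pos"]; z=(p[2]-.0388)*1000
ims={v:np.mean([optics.snapshot(v) for _ in range(2)],0) for v in("top","side")}
M=np.vstack([poly(rect(28,18,z+70)),poly(rect(28,18,z))])
print(refine(ims,M,[p[0],p[1],.268],("side",)),refine(ims,M,[p[0],p[1]+.004,.268],("side",),False))
B=np.vstack([models["box"],poly(rect(38,83,0))])
it=[(M,[p[0],p[1],.268],(0,255,0)),(B,[.5185,.3203,.268],(0,255,255)),(np.vstack([circ(13,81),circ(21,65)]),[.515,.329,0],(255,255,0))]
cv2.imwrite("pics/c1.png",np.hstack([tile(ims[v],v,proj(v,[[p[0],p[1],.07]])[0],h,400,it) for v,h in(("top",32),("side",45))]))
E
```

```text
lin [ 0.0156 -0.0203  0.3434] rot [ 0.0003 -0.0001 -0.0003]
pose [0.5087 0.3709 0.1187] [ 1.7987e+02 -2.0000e-02  1.0529e+02] gap 0.0552 F [ 0.6  0.2 -0.8] ff 63.7 t 13.0
[0.51004554 0.36989678 0.07722467] [0.50856675 0.37074924 0.28339003]
```

View pics/c1.png

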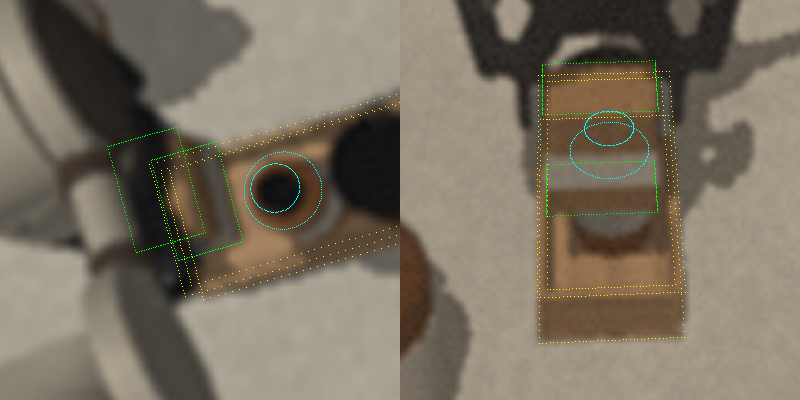

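The crops show the carton held upright: in the side view it matches the TCP prediction at (600,140), and in the top view it lies over the empty end, clear of the bottle at (285,190). I correct laterally and descend with force checks. I've now used all 10 picture views, so the rest is numeric.

```bash
python3 -m crank '[{"linear":[0.008,-0.02,0.03],"rotation":[0,0,0],"gripper":1},{"linear":[0.008,-0.02,0.08],"rotation":[0,0,0],"gripper":1},{"linear":[0.008,-0.02,0.12],"rotation":[0,0,0],"gripper":1},{"linear":[0.008,-0.02,0.15],"rotation":[0,0,0],"gripper":1},{"linear":[0.008,-0.02,0.15],"rotation":[0,0,0],"gripper":1}]'>/dev/null; python3 -m crank '[{"linear":[0,0,0],"rotation":[0,0,0],"gripper":1},{"linear":[0,0,0],"rotation":[0,0,0],"gripper":1},{"linear":[0,0,0],"rotation":[0,0,0],"gripper":1}]'>/dev/null; python3 go.py .5045,.3714,.0438,105.4
```

```text
lin [-0.0015  0.0033  0.2202] rot [ 0.0002 -0.     -0.0002]
pose [0.5037 0.3715 0.0878] [ 1.7994e+02 -1.0000e-02  1.0532e+02] gap 0.0548 F [ 0.4 -0.3 -1. ] ff 63.7 t 14.0
```

```bash
python3 -m crank '[{"linear":[-0.001,0.002,0.03],"rotation":[0,0,0],"gripper":1},{"linear":[-0.001,0.002,0.06],"rotation":[0,0,0],"gripper":1},{"linear":[-0.001,0.002,0.08],"rotation":[0,0,0],"gripper":1},{"linear":[-0.001,0.002,0.1],"rotation":[0,0,0],"gripper":1},{"linear":[-0.001,0.002,0.1],"rotation":[0,0,0],"gripper":1}]'; python3 go.py .5045,.3714,.0438,105.4
```

```text
clock: 14.5
ee_pos: [0.5032, 0.3709, 0.0663]
ee_rot: [-179.9, 0.0, 105.3]
ft_force: [0.1, -0.6, -1.2]
finger_gap: 0.0553
finger_force: 63.7
lin [0.0005 0.0072 0.1123] rot [-0.0003  0.     -0.0002]
pose [0.5032 0.3709 0.0663] [-1.7990e+02  2.0000e-02  1.0532e+02] gap 0.0553 F [ 0.1 -0.6 -1.2] ff 63.7 t 14.5
```

```bash
python3 -m crank '[{"linear":[0,0,0.02],"rotation":[0,0,0],"gripper":1},{"linear":[0,0,0.045],"rotation":[0,0,0],"gripper":1},{"linear":[0,0,0.07],"rotation":[0,0,0],"gripper":1},{"linear":[0,0,0.085],"rotation":[0,0,0],"gripper":1},{"linear":[0,0,0.085],"rotation":[0,0,0],"gripper":1}]'; python3 go.py .5045,.3714,.0438,105.4
```

```text
clock: 15.0
ee_pos: [0.5033, 0.371, 0.0495]
ee_rot: [-179.9, 0.0, 105.3]
ft_force: [-0.5, 0.1, -0.9]
finger_gap: 0.0552
finger_force: 63.7
lin [0.0003 0.0063 0.0286] rot [-0.0002  0.     -0.0002]
pose [0.5033 0.371  0.0495] [-1.7992e+02  1.0000e-02  1.0532e+02] gap 0.0552 F [-0.5  0.1 -0.9] ff 63.7 t 15.0
```

```bash
python3 -m crank '[{"linear":[0,0.003,0.01],"rotation":[0,0,0],"gripper":1},{"linear":[0,0.003,0.02],"rotation":[0,0,0],"gripper":1},{"linear":[0,0.003,0.025],"rotation":[0,0,0],"gripper":1},{"linear":[0,0.003,0.03],"rotation":[0,0,0],"gripper":1},{"linear":[0,0.003,0.034],"rotation":[0,0,0],"gripper":1}]'; python3 go.py .5045,.3714,.0438,105.4
```

```text
clock: 15.5
ee_pos: [0.5044, 0.3714, 0.0438]
ee_rot: [-180.0, 0.0, 105.3]
ft_force: [-3.1, 0.3, 4.1]
finger_gap: 0.0553
finger_force: 64.3
lin [-0.0003  0.0005 -0.0001] rot [-0.      0.     -0.0002]
pose [0.5044 0.3714 0.0438] [-180.      0.    105.32] gap 0.0553 F [-3.1  0.3  4.1] ff 64.3 t 15.5
```

```bash
python3 -m crank '[{"linear":[0,0,0],"rotation":[0,0,0],"gripper":0.8},{"linear":[0,0,-0.005],"rotation":[0,0,0],"gripper":0.4},{"linear":[0,0,-0.01],"rotation":[0,0,0],"gripper":0},{"linear":[0,0,-0.01],"rotation":[0,0,0],"gripper":0},{"linear":[0,0,-0.01],"rotation":[0,0,0],"gripper":0}]'>/dev/null;python3 go.py .5045,.3714,.0438,105.4;  python3 -m crank '[{"linear":[0,0,-0.1],"rotation":[0,0,0],"gripper":0},{"linear":[0,0,-0.3],"rotation":[0,0,0],"gripper":0},{"linear":[0,0,-0.55],"rotation":[0,0,0],"gripper":0},{"linear":[0,0,-0.8],"rotation":[0,0,0],"gripper":0},{"linear":[0,0,-1],"rotation":[0,0,0],"gripper":0}]'>/dev/null; python3 go.py .52,-.2642,.25,70
```

```text
lin [-0.0003 -0.0004  0.0096] rot [ 0.0001 -0.     -0.0002]
pose [0.5046 0.3715 0.0457] [ 1.7997e+02 -1.0000e-02  1.0532e+02] gap 0.0854 F [-0.6  0.5 -0.6] ff 0.0 t 16.0
lin [-3.0863 -0.7671 -0.0087] rot [ 0.0005 -0.0003  0.0981]
pose [0.5049 0.3717 0.2491] [ 1.7981e+02 -4.0000e-02  1.0532e+02] gap 0.0853 F [ 1.6  0.7 -0. ] ff 0.0 t 16.5
```

```bash
python3 -m crank '[{"linear":[-0.2,-0.05,0],"rotation":[0,0,0],"gripper":0},{"linear":[-0.4,-0.1,0],"rotation":[0,0,0],"gripper":0},{"linear":[-0.6,-0.15,0],"rotation":[0,0,0],"gripper":0},{"linear":[-0.8,-0.2,0],"rotation":[0,0,0],"gripper":0},{"linear":[-1,-0.25,0],"rotation":[0,0,0],"gripper":0}]'>/dev/null; python3 -m crank '[{"linear":[-0.2,-0.05,0],"rotation":[0,0,0],"gripper":0},{"linear":[-0.4,-0.1,0],"rotation":[0,0,0],"gripper":0},{"linear":[-0.6,-0.15,0],"rotation":[0,0,0],"gripper":0},{"linear":[-0.8,-0.2,0],"rotation":[0,0,0],"gripper":0},{"linear":[-1,-0.25,0],"rotation":[0,0,0],"gripper":0}]'>/dev/null; python3 -m crank '[{"linear":[-0.2,-0.05,0],"rotation":[0,0,0.02],"gripper":0},{"linear":[-0.4,-0.1,0],"rotation":[0,0,0.04],"gripper":0},{"linear":[-0.6,-0.15,0],"rotation":[0,0,0.06],"gripper":0},{"linear":[-0.8,-0.2,0],"rotation":[0,0,0.08],"gripper":0},{"linear":[-0.9,-0.22,0],"rotation":[0,0,0.098],"gripper":0}]'>/dev/null;  python3 go.py .52,-.2642,.25,70
python3 - <<'E'
from refine import *
ims={v:np.mean([optics.snapshot(v) for _ in range(2)],0) for v in("top","side")}; np.savez("ims2.npz",**ims)
for v in(("top",),("side",),("top","side")): 
    print(v,"bottle",refine(ims,np.vstack([circ(13,81),circ(21,65)]),[.515,.328,0],v,False)[:2].round(4),"carton",refine(ims,poly(rect(28,18,75)),[.5044,.3714,.268],v).round(4),"jar",refine(ims,circ(30,67),[.5285,.2755,0],v,False)[:2].round(4),
    "box",refine(ims,np.vstack([models["box"],poly(rect(38,83,0))]),[.5185,.3203,.268],v).round(4))
E
```

```text
lin [-0.1605  0.0689 -0.0223] rot [ 0.0001  0.0001 -0.0011]
pose [ 0.5183 -0.2293  0.2455] [1.7997e+02 5.0000e-02 6.9600e+01] gap 0.0854 F [-0.1 -0.8 -0.8] ff 0.0 t 18.0
('top',) bottle [0.5274 0.3427] carton [0.5058 0.37   0.2379] jar [0.5271 0.2725] box [0.5174 0.3223 0.2656]
('side',) bottle [0.5365 0.3445] carton [0.5121 0.3744 0.2716] jar [0.5292 0.2759] box [0.5189 0.3194 0.2645]
('top', 'side') bottle [0.5308 0.3432] carton [0.5037 0.3705 0.2643] jar [0.5291 0.2757] box [0.5185 0.3205 0.2643]
```

```bash
python3 - <<'E'
from h import *
f=np.load("ims2.npz")
for v in("top","side"):
    g=f[v].max(2); u0=proj(v,[[.515,.328,.081]])[0]; x,y=np.round(u0).astype(int); w=9
    print(v,u0.round(1)); print(g[y-w:y+w+1,x-w:x+w+1].astype(int))
print("proj carton near top edge side",proj("top",place([.5044,.3714,.268],rect(28,18,75))).round(1).tolist())
E
```

```text
top [144.3 178.4]
[[169 169 167 167 169 167 162 164 164 158 146 145 141 137 131 113 102 100
   98]
 [168 166 160 159 163 158 146 151 147 139 131 120 105  99  97  90  95 105
   93]
 [161 162 150 146 148 141 135 135 113  99  97  94  89  93 108 114 126 139
  106]
 [146 146 140 135 119 103  98 100  96 105 109 112 115 126 149 157 160 152
   94]
 [133 109  99 106  94  86  94 105 112 133 138 138 141 146 158 166 168 151
   83]
 [133  94  80  97  90  95 117 131 120 120 112 110 110 113 130 145 149 133
   72]
 [137 105  72  75  86 100 118 119 101  93  84  81  83  87  92  96 100  89
   52]
 [138 115  74  64  77  85  87  79  66  55  49  54  64  79  85  81  78  70
   45]
 [140 126  83  64  74  78  66  49  38  34  34  34  43  63  81  85  78  65
   47]
 [141 132  94  67  72  80  59  37  33  34  34  33  32  41  67  87  82  66
   56]
 [141 134 106  71  70  81  59  37  36  36  35  35  33  36  65  89  85  68
   70]
 [140 138 116  76  68  80  62  41  35  36  35  34  33  41  70  89  83  73
   83]
 [141 140 126  84  66  77  75  55  41  36  35  35  35  54  82  90  80  74
   91]
 [141 141 131  94  67  77  93
[... 1412 characters left out ...]
4  50  50  47  55  62  82  80
   75]
 [ 78  81  77  80  65  52  49  49  49  55  48  51  54  49  55  71  82  82
   75]
 [ 78  79  81  84  64  51  43  52  54  50  49  52  44  51  55  78  87  86
   76]
 [ 75  81  87  88  74  54  47  47  50  44  53  48  47  45  62  82  94  89
   79]
 [ 73  79  91  96  86  62  45  44  49  47  45  51  46  50  67  89 103  97
   81]
 [ 73  86  92 102  98  80  61  52  44  52  47  50  57  67  86 102 108  94
   80]
 [ 76  88  93 102 103  92  84  74  68  71  70  73  79  91 101 105 106  95
   79]
 [ 78  92  92  96 102 102 100  97  95  96  99 103 106 101 105 103  99  87
   81]]
proj carton near top edge side [[139.1, 188.4], [134.8, 172.5], [124.4, 175.4], [128.7, 191.4]]
```

The cap centroids put the bottle at about (0.513, 0.325), inside the box between the jar and the carton, and the carton is at about (0.504, 0.371). Next is the lid grip.

```bash
python3 -m crank '[{"linear":[-0.16,0.02,0],"rotation":[0,0,-0.001],"gripper":0},{"linear":[-0.16,0.02,0.1],"rotation":[0,0,-0.001],"gripper":0},{"linear":[-0.16,0.02,0.3],"rotation":[0,0,-0.001],"gripper":0},{"linear":[-0.16,0.02,0.5],"rotation":[0,0,-0.001],"gripper":0},{"linear":[-0.16,0.02,0.5],"rotation":[0,0,-0.001],"gripper":0}]'>/dev/null; python3 -m crank '[{"linear":[0,0,0],"rotation":[0,0,0],"gripper":0},{"linear":[0,0,0],"rotation":[0,0,0],"gripper":0},{"linear":[0,0,0],"rotation":[0,0,0],"gripper":0}]'>/dev/null;  python3 go.py .52,-.2642,.074,70
```

```text
lin [-0.0157  0.0408  0.3724] rot [0.0007 0.0002 0.0012]
pose [ 0.5131 -0.2583  0.1484] [1.7973e+02 9.0000e-02 7.0440e+01] gap 0.0852 F [0.9 0.6 0.3] ff 0.0 t 19.0
```

```bash
python3 -m crank '[{"linear":[-0.016,0.04,0.05],"rotation":[0,0,0.001],"gripper":0},{"linear":[-0.016,0.04,0.15],"rotation":[0,0,0.001],"gripper":0},{"linear":[-0.016,0.04,0.27],"rotation":[0,0,0.001],"gripper":0},{"linear":[-0.016,0.04,0.32],"rotation":[0,0,0.001],"gripper":0},{"linear":[-0.016,0.04,0.35],"rotation":[0,0,0.001],"gripper":0}]'>/dev/null; python3 -m crank '[{"linear":[0,0,0],"rotation":[0,0,0],"gripper":0},{"linear":[0,0,0],"rotation":[0,0,0],"gripper":0},{"linear":[0,0,0],"rotation":[0,0,0],"gripper":0}]'>/dev/null;  python3 go.py .52,-.2642,.074,70
```

```text
lin [-0.      0.0065  0.0141] rot [0.0003 0.0001 0.0001]
pose [ 0.5188 -0.2637  0.0768] [1.7988e+02 4.0000e-02 7.0040e+01] gap 0.0853 F [-0.3 -0.3 -0.2] ff 0.0 t 19.8
```

```bash
python3 -m crank '[{"linear":[0,0.006,0.014],"rotation":[0,0,0],"gripper":0.3},{"linear":[0,0.006,0.014],"rotation":[0,0,0],"gripper":0.6},{"linear":[0,0.006,0.014],"rotation":[0,0,0],"gripper":0.7},{"linear":[0,0.006,0.014],"rotation":[0,0,0],"gripper":0.8},{"linear":[0,0.006,0.014],"rotation":[0,0,0],"gripper":1}]'>/dev/null; python3 -m crank '[{"linear":[0,0,0],"rotation":[0,0,0],"gripper":1},{"linear":[0,0,0],"rotation":[0,0,0],"gripper":1},{"linear":[0,0,0],"rotation":[0,0,0],"gripper":1}]';  python3 go.py .52,-.2642,.26,70
```

```text
clock: 20.6
ee_pos: [0.5193, -0.2636, 0.0728]
ee_rot: [180.0, 0.0, 70.0]
ft_force: [0.8, -0.5, -0.3]
finger_gap: 0.0148
finger_force: 61.5
lin [-0.0014  0.0047 -0.9362] rot [0.0001 0.     0.0001]
pose [ 0.5193 -0.2636  0.0728] [179.98   0.    70.04] gap 0.0148 F [ 0.8 -0.5 -0.3] ff 61.5 t 20.6
```

```bash
python3 -m crank '[{"linear":[0,0,-0.05],"rotation":[0,0,0],"gripper":1},{"linear":[0,0,-0.15],"rotation":[0,0,0],"gripper":1},{"linear":[0,0,-0.3],"rotation":[0,0,0],"gripper":1},{"linear":[0,0,-0.45],"rotation":[0,0,0],"gripper":1},{"linear":[0,0,-0.6],"rotation":[0,0,0],"gripper":1}]'>/dev/null;python3 -m crank '[{"linear":[0,0,-0.15],"rotation":[0,0,0],"gripper":1},{"linear":[0,0,-0.28],"rotation":[0,0,0],"gripper":1},{"linear":[0,0,-0.35],"rotation":[0,0,0],"gripper":1},{"linear":[0,0,-0.35],"rotation":[0,0,0],"gripper":1},{"linear":[0,0,-0.35],"rotation":[0,0,0],"gripper":1}]';  python3 go.py .5185,.3203,.26,105.3
python3 - <<'E'
from refine import *
p=manip.observe()["ee_pos"]; ims={v:np.mean([optics.snapshot(v) for _ in range(2)],0) for v in("top","side")}
z=(p[2]-.0728)*1000; M=np.vstack([poly(rect(44,89,z+66)),poly(rect(44,89,z))])
for v in(("top",),("side",)): print(v,refine(ims,M,[p[0],p[1],-.35],v).round(4),"tcp",p.round(4))
E
```

```text
clock: 21.6
ee_pos: [0.5187, -0.2632, 0.2615]
ee_rot: [-179.9, -0.0, 70.0]
ft_force: [0.9, 0.2, -1.5]
finger_gap: 0.015
finger_force: 61.3
lin [ 2.7421 -0.9967  0.0107] rot [-0.0003 -0.0002 -0.0979]
pose [ 0.5187 -0.2632  0.2615] [-1.7989e+02 -3.0000e-02  7.0040e+01] gap 0.015 F [ 0.9  0.2 -1.5] ff 61.3 t 21.6
('top',) [ 0.5176 -0.2636 -0.3665] tcp [ 0.5187 -0.2632  0.2615]
('side',) [ 0.5124 -0.2595 -0.468 ] tcp [ 0.5187 -0.2632  0.2615]
```

```bash
python3 -m crank '[{"linear":[0.08,-0.03,0],"rotation":[0,0,0],"gripper":1},{"linear":[0.22,-0.08,0],"rotation":[0,0,0],"gripper":1},{"linear":[0.4,-0.145,0],"rotation":[0,0,0],"gripper":1},{"linear":[0.6,-0.22,0],"rotation":[0,0,0],"gripper":1},{"linear":[0.8,-0.29,0],"rotation":[0,0,0],"gripper":1}]'>/dev/null;python3 -m crank '[{"linear":[0.2,-0.072,0],"rotation":[0,0,-0.01],"gripper":1},{"linear":[0.4,-0.145,0],"rotation":[0,0,-0.03],"gripper":1},{"linear":[0.6,-0.22,0],"rotation":[0,0,-0.05],"gripper":1},{"linear":[0.8,-0.29,0],"rotation":[0,0,-0.07],"gripper":1},{"linear":[1,-0.36,0],"rotation":[0,0,-0.085],"gripper":1}]';  python3 go.py .5185,.3203,.26,105.3
```

```text
clock: 22.8
ee_pos: [0.5188, 0.1217, 0.2623]
ee_rot: [-180.0, -0.0, 100.9]
ft_force: [0.8, 0.3, -1.9]
finger_gap: 0.015
finger_force: 61.1
lin [0.9751 0.187  0.012 ] rot [-0.0001 -0.0001 -0.0121]
pose [0.5188 0.1217 0.2623] [-1.7997e+02 -3.0000e-02  1.0093e+02] gap 0.015 F [ 0.8  0.3 -1.9] ff 61.1 t 22.8
```

```bash
python3 -m crank '[{"linear":[0.22,0.04,0],"rotation":[0,0,-0.005],"gripper":1},{"linear":[0.45,0.085,0],"rotation":[0,0,-0.012],"gripper":1},{"linear":[0.68,0.13,0],"rotation":[0,0,-0.012],"gripper":1},{"linear":[0.86,0.165,0],"rotation":[0,0,-0.012],"gripper":1},{"linear":[0.96,0.185,0],"rotation":[0,0,-0.012],"gripper":1}]'>/dev/null;python3 -m crank '[{"linear":[0,0,0],"rotation":[0,0,0],"gripper":1},{"linear":[0,0,0],"rotation":[0,0,0],"gripper":1},{"linear":[0,0,0],"rotation":[0,0,0],"gripper":1}]'>/dev/null;  python3 go.py .5185,.3203,.1698,105.3
python3 - <<'E'
from refine import *
p=manip.observe()["ee_pos"]; ims={v:np.mean([optics.snapshot(v) for _ in range(2)],0) for v in("top","side")}
z=(p[2]-.0728)*1000; M=np.vstack([poly(rect(44,89,z+66)),poly(rect(44,89,z))])
for v in(("top",),("side",)): print(v,refine(ims,M,[p[0],p[1],.266],v).round(4),"tcp",p.round(4))
E
```

```text
lin [ 0.0329 -0.0011  0.4632] rot [-0.0001  0.0001 -0.001 ]
pose [0.5205 0.314  0.2624] [-1.7996e+02  2.0000e-02  1.0493e+02] gap 0.0151 F [-0.3 -0.1 -1.8] ff 61.1 t 23.6
('top',) [0.5247 0.305  0.6395] tcp [0.5205 0.314  0.2624]
('side',) [0.5216 0.3118 0.2584] tcp [0.5205 0.314  0.2624]
```

```bash
python3 -m crank '[{"linear":[0.033,-0.001,0.05],"rotation":[0,0,-0.001],"gripper":1},{"linear":[0.033,-0.001,0.13],"rotation":[0,0,-0.001],"gripper":1},{"linear":[0.033,-0.001,0.22],"rotation":[0,0,-0.001],"gripper":1},{"linear":[0.033,-0.001,0.28],"rotation":[0,0,-0.001],"gripper":1},{"linear":[0.033,-0.001,0.32],"rotation":[0,0,-0.001],"gripper":1}]'>/dev/null;python3 -m crank '[{"linear":[0,0,0],"rotation":[0,0,0],"gripper":1},{"linear":[0,0,0],"rotation":[0,0,0],"gripper":1},{"linear":[0,0,0],"rotation":[0,0,0],"gripper":1},{"linear":[0,0,0],"rotation":[0,0,0],"gripper":1}]'>/dev/null;  python3 go.py .5185,.3203,.1698,105.3
```

```text
lin [-0.0033 -0.006   0.1497] rot [ 0.0003 -0.      0.    ]
pose [0.5194 0.3212 0.1997] [ 1.7990e+02 -1.0000e-02  1.0532e+02] gap 0.015 F [ 0.7  0.3 -2.2] ff 61.0 t 24.7
```

```bash
python3 -m crank '[{"linear":[-0.003,-0.004,0.03],"rotation":[0,0,0],"gripper":1},{"linear":[-0.003,-0.004,0.07],"rotation":[0,0,0],"gripper":1},{"linear":[-0.003,-0.004,0.11],"rotation":[0,0,0],"gripper":1},{"linear":[-0.003,-0.004,0.13],"rotation":[0,0,0],"gripper":1},{"linear":[-0.003,-0.004,0.14],"rotation":[0,0,0],"gripper":1}]'>/dev/null;python3 -m crank '[{"linear":[0,0,0],"rotation":[0,0,0],"gripper":1},{"linear":[0,0,0],"rotation":[0,0,0],"gripper":1},{"linear":[0,0,0],"rotation":[0,0,0],"gripper":1},{"linear":[0,0,0],"rotation":[0,0,0],"gripper":1},{"linear":[0,0,0],"rotation":[0,0,0],"gripper":1}]'>/dev/null;  python3 go.py .5185,.3203,.1698,105.3
python3 - <<'E'
from refine import *
p=manip.observe()["ee_pos"]; ims={v:np.mean([optics.snapshot(v) for _ in range(2)],0) for v in("top","side")}
z=(p[2]-.0728)*1000; B=np.vstack([models["box"],poly(rect(38,83,0))])
for d in(0,.004): print("lid side",refine(ims,np.vstack([poly(rect(44,89,z+66)),poly(rect(44,89,z))]),[p[0],p[1]+d,.266],("side",)).round(4))
print("rim z mm",z,"box side",refine(ims,B,[.5185,.3203,.266],("side",)).round(4))
E
python3 go.py
```

```text
lin [-0.0002  0.0006  0.0058] rot [ 0.0001 -0.      0.0001]
pose [0.5184 0.3203 0.171 ] [179.97  -0.   105.32] gap 0.0148 F [ 0.8  0.1 -1.4] ff 61.1 t 25.7
lid side [0.5198 0.3191 0.2804]
lid side [0.5198 0.3191 0.2803]
rim z mm 98.16709521157566 box side [0.5259 0.3221 0.3692]
pose [0.5183 0.3203 0.1708] [179.99  -0.   105.32] gap 0.0148 F [-0.6 -0.3 -2.3] ff 61.1 t 25.9
```

The lid is at (0.520, 0.319) against the box at (0.5185, 0.320), square, with its rim at 98 mm and the arm settled. I hand in.

```bash
python3 -c "
from plant import manip
print(manip.close_job())"
```

```text
the job is handed in; nothing more can be done
None
```

I've handed the job in, and no verdict came back: the bottle and carton were set down in the box beside the jar, and the lid is held square and centred over the box with its rim about 98 mm above the table, roughly 17 mm over the bottle.

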